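# Draw the frame rod up to the height pointer and hold it

### The arm

A 7-joint arm with a two-finger parallel gripper is mounted at the origin on the work surface. World frame = base frame: x ahead of the robot, y to its left, z up, the work surface at z = 0. Lengths are in m, angles in rad, forces in N, time in s.
With the tool pointing down it reaches from about 0.4 to 0.85 m from the base axis. Payload 10.4 kg.
Tool frame: the origin (TCP) lies at the centre of the arm's flange, where the gripper is bolted on; the fingertips stand 173 mm ahead of it and the grasp point (between the pads) lies 155 mm ahead of it; z points along the fingers, y is the line along which they close (so a half turn about z gives the same grasp; the last joint's range is limited). The gripper opens to 85 mm and grips with 20 to 120 N. Pads are 22 mm wide; open, the fingers measure 114 mm over their backs; the gripper's body (76 mm by 85 mm) begins 54 mm behind the grasp point. The pads swing forward as they close: fully open they stand 13 mm farther back than shut.
Start: joints at [1.096, 0.332, -0.065, 1.46, 0.022, 1.35, -0.088], TCP at [0.273, -0.562, 0.405] pointing down, gripper open.
Joint ranges: [-2.6, 2.6], [-0.5, 2.12], [-1.47, 1.34], [0.16, 2.42], [-1.27, 4.41], [0.06, 2.06], [-2.6, 2.6]. Speed limits (rad/s): [2.22, 2.22, 2.79, 2.79, 3.14, 3.14, 3.14].

### API

Orientations are given as a unit quaternion [x, y, z, w].
In Python, from workcell import manip, viewer, finder gives the robot as it stands.
- The arm moves only by the tool arm_command, never from a script. Its argument "plan" is a list of rows, each an object with "dp": the shift along the tool's x, y, z in mm, a list of three; "spin": the turn about the tool's z in rad. A call has 1 to 5 rows; each row shifts and turns the commanded pose from where the row before left it, along the tool's axes as they then stand; what a row does not reach is not made up. A row lasts 1/10 s, in which the tool goes at most 50 mm and 8.59 degrees, less where a joint would pass 70% of its speed; a pose out of reach is approached as far as the arm can. A call is refused whole if a number of a shift passes 50 or a number of a turn 0.15, either way. A call with a gripper value outside its range is refused whole. "grip" is the closure, from -1 (fully open) to 1 (shut), set as the call begins (left out, the last holds). The fingers move at their own pace and stop on an object; "newtons" is the grip in N (left out, the last holds). Time passes only in rows, so rows that do not move let the fingers close. It gives the time, the measured TCP pose, the force, the opening and the grip force at its end, in the units of the state.
- manip.get_obs(): the state, without advancing time (a new reading comes with each control period).
- viewer.camera(name): name is "side" or "top" or "wrist"; returns the picture (480x640x3 uint8, blue, green, red); there is no depth.
- viewer.camera_params(name): a dict with "vertical_fov" (degrees; the focal length in pixels is half the picture's height over the tangent of half this angle, whatever the lens; pixels are square), "cx", "cy" (the principal point, pixels), "k1" (the pictures are not rectified: a ray, as slopes to the right and down, at radius r is drawn at 1 + k1 r^2 times it, then the intrinsics apply), "R" (3x3) and "t" (3): a world point X has camera coordinates R X + t; the wrist camera has in their place "T_tool_cam" (4x4, takes a point from camera to tool coordinates, whose origin is the TCP and whose axes are the flange's). Camera axes: x right, y down, z forward; pixel columns grow to the right and rows downward; lengths in m; the calibration is good to about 2 mm. A picture is of the moment at which its call begins: read the wrist's pose just before it. camera_params takes no time and is no camera call.
- manip.hand_in(): hands the job in; it is judged then, once.
Trained networks look in the newest picture that a camera, given by its name, has taken for a name from the list of things; names that differ only in an ending like _2 or _b are one class to them, and where a whole thing is asked for, a point or a joint stands for the part that bears it (a point fixed in the world has none). Each returns a list of dicts, best first, with "score" (0 to 1); they miss things now and then, are a little off and sometimes report something else, mostly with a low value. They report only what shows in the picture. A call takes as long as a camera call. They do not tell look-alikes from the thing itself.
- finder.find_in(camera, thing): "position" ([x, y, z] in m, in world coordinates, good to about 4 mm: the middle of the surface that is visible of it).
The state is a dict: "clock": time; "joint_pos": joint angles; "joint_velocities": joint speeds; "tau": joint torques, N m; "position": TCP position; "ee_rot": TCP orientation; "ft_force": force on the tool from outside, world axes, zero at the start; "torque": the same for the moment, N m; "grip_width": opening from 0.0 (shut) to 1.0 (fully open); "grasp_force": force on a finger pad.
Only numpy, scipy, OpenCV 4.12 (cv2) and the standard library are available. Lean on these libraries where they do the work, as an engineer would, in place of code of your own. Each camera call takes 0.05 s, during which the arm holds its last target. There are 200 camera calls.

### The job

Swing the work lamp aside until its head no longer overhangs the aluminium cutting block. Then grip the capped black rod standing in the block's bore and draw it straight up, without forcing it sideways, until the top of its cap is level with the tip of the height pointer beside it, its foot still in the bore; finish while holding it there, so that it can be clamped. Do not shift the pointer or the other things on the bench.

Things in the scene. Friction and masses are not known exactly. Their poses are not given: they have to be found in the camera images.
- block: Aluminium cutting block bolted to the bench, 90 x 90 x 70 mm high; origin at the centre of its underside, z up. An upright 17 mm bore at its centre is 60 mm deep (its floor is 10 mm above the bench). On its +y side is a height stop: a foot 10 mm high reaching to y = 105 mm and a steel post 10 mm thick, 182 mm high, at y = 92 mm, which carries the pointer.
- bore_mouth (a point): Centre of the bore's mouth, at the block's top face, 70 mm above the bench.
- rod: Loose black rod standing on the floor of the bore: 115 mm long, shank 16 mm in diameter, on top a round rubber cap 26 mm in diameter and 25 mm high; 0.1 to 0.2 kg. Origin at the centre of its foot, z up the rod. At the start the cap spans 100 to 125 mm above the bench, with 30 mm of bare shank below it. 1 mm play in the bore. It drops back if let go.
- rod_top (a point): Centre of the top face of the rod's cap, 115 mm from the foot.
- rod_foot (a point): Centre of the rod's foot.
- pointer_tip (a point): Tip of the steel height pointer, at mid thickness: a flat finger 4 mm thick on a 14 mm high slider on the stop's post, pointing from the post to the rod and ending 44 mm short of the bore's axis. A stiff clamp holds its height, somewhere from 148 to 170 mm above the bench, 23 to 45 mm above the cap's top at the start.
- lamp_axis (a point): Foot of the lamp's upright post on the bench, on the hinge axis (vertical). The post is 18 mm thick with a 70 mm foot plate and stands behind the block (about 190 mm to the block's +x side); its hinge collar's top is 227 mm above the bench.
- lamp_arm (a joint): Turn of the lamp's level arm about the post (rad), positive anticlockwise from above, free from -1.5 to 1.5; about zero it points to the post's -x side, over the block. It turns against a light friction (about 1.5 N at the handle) and stays where it is left.
- lamp_head (a point): Centre of the lamp's flat round head, 100 mm in diameter, 190 mm from the hinge axis; its underside is 199 mm and its top 219 mm above the bench. It starts over the rod; either way of swinging is good.
- lamp_handle (a point): Grip point of the upright round handle on the lamp head's centre: 18 mm in diameter, from 219 mm to 266 mm above the bench; this point is 247 mm above the bench, 190 mm from the hinge axis.
- tape: Blue tape measure standing on the bench close beside the block, 62 x 30 x 58 mm high; leave alone.
- rods: Bundle of thin black rods with two paper bands lying on the bench, 320 x 60 x 16 mm; leave alone.
- scissors: Scissors lying flat, 240 mm long; leave alone.
- bin: Open blue plastic bin, 120 x 160 x 70 mm high; leave alone.
- jar: White jar with a steel cap, 56 mm in diameter, 70 mm high; leave alone.
- core: Cardboard tube core, 76 mm in diameter, 50 mm high, standing near the lamp post; leave alone.
- card: Closed cardboard box, 80 x 110 x 50 mm; leave alone.
There are look-alikes about, which are no part of the job. Several things have the shape of the block; the one meant has the colours described above.

How it is judged:
On the way, in this order (a step that is already met when the one before it is completed fails the run):
1. the lamp's head no longer overhangs the block (horizontal distance between lamp_head and bore_mouth above 0.115 m), for 0.2 s.
2. the rod, gripped by the fingers, is drawn up to the pointer, its foot still in the bore (contact force between the fingers and rod above 1 N and z of rod_top in the frame of pointer_tip between -0.007 and 0.007 m and z of rod_foot in the frame of bore_mouth below -0.006 m and horizontal distance between rod_foot and bore_mouth below 0.004 m and angle between rod's own z axis and vertical below 0.07 rad), for 0.3 s.
At the end, for the whole second after the job is handed in: The lamp head's centre is more than 115 mm (seen from above) from the bore's axis; the fingers hold the rod, at rest, the top of its cap within 7 mm of the pointer tip's height, its foot at least 6 mm below the block's top face and within 4 mm of the bore's axis, leaning less than 4 degrees (all of step 2 and horizontal distance between lamp_head and bore_mouth above 0.115 m and linear speed of rod below 0.01 m/s); the arm keeps its last pose, push and grip.
It fails at once if the rod is pulled right out of the bore (z of rod_foot in the frame of bore_mouth above 0.002 m).
It fails at once if the rod is forced against the bore with more than 40 N (contact force between rod and block above 40 N).
It fails at once if the pointer is shifted by more than 6 mm (distance of pointer_tip from where it was at the start of the episode above 0.006 m).
It fails at once if another thing on the bench is moved by more than 30 mm (distance of any of tape, rods, scissors, bin, jar, core, card from where it was at the start of the episode above 0.03 m).
It also fails if it takes over 50 s, if anything falls off the work surface, if the arm or the gripper's body presses on something with over 40 N, if the wrist force passes 120 N, or if a joint passes its speed limit or range.

## Working session

There is one attempt and no reset: what is moved stays moved. The work goes in short steps, Python scripts to look and compute and a tool call to move; the robot and the scene stay as the last step left them, time stands still between calls to the robot, and variables do not carry over. Pictures are saved under pics/ and viewed, at most 10 in all, crops included, and the job is handed in when it is done.

Besides the shell and the picture viewer there is one more tool, called after ">>>" as name(argument=value, ...) on one line, values as JSON. arm_command: Moves the arm, as the interface text tells. Its arguments: {"type":"object","properties":{"plan":{"type":"array","items":{"type":"object","properties":{"dp":{"type":"array","items":{"type":"number"}},"spin":{"type":"number"}}}},"grip":{"type":"number"},"newtons":{"type":"number"}},"required":["plan"]}

```bash
mkdir -p pics; cat > h.py <<'E'
import numpy as np, cv2
from workcell import manip, viewer, finder
from scipy.spatial.transform import Rotation as Ro
def cam(n):
    o=manip.get_obs(); im=viewer.camera(n); p=viewer.camera_params(n)
    if n=="wrist":
        T=np.array(p["T_tool_cam"]); W=np.eye(4); W[:3,:3]=Ro.from_quat(o["ee_rot"]).as_matrix(); W[:3,3]=o["position"]
        C=np.linalg.inv(W@T); R,t=C[:3,:3],C[:3,3]
    else: R,t=np.array(p["R"]),np.array(p["t"])
    f=240/np.tan(np.radians(p["vertical_fov"])/2)
    return im,dict(f=f,cx=p["cx"],cy=p["cy"],k1=p["k1"],R=R,t=np.ravel(t))
def ray(c,u,v):
    d=np.array([(u-c["cx"])/c["f"],(v-c["cy"])/c["f"]]); s=d.copy()
    for _ in range(20): s=d/(1+c["k1"]*(s@s))
    return -c["R"].T@c["t"], c["R"].T@np.array([s[0],s[1],1])
def proj(c,X):
    q=c["R"]@np.array(X)+c["t"]; s=q[:2]/q[2]; s=s*(1+c["k1"]*(s@s)); return s*c["f"]+[c["cx"],c["cy"]]
def atz(c,u,v,z):
    o,d=ray(c,u,v); return o+d*(z-o[2])/d[2]
def tri(L): # [(c,u,v)..]
    A=np.zeros((3,3));b=np.zeros(3);rs=[ray(*l) for l in L]
    for o,d in rs:
        d=d/np.linalg.norm(d);P=np.eye(3)-np.outer(d,d);A+=P;b+=P@o
    X=np.linalg.solve(A,b); return X,[np.linalg.norm(np.cross(X-o,d/np.linalg.norm(d))) for o,d in rs]
E
python3 - <<'E'
from h import *
import pickle
ps={}
for n in("side","top"):
    im,c=cam(n); cv2.imwrite(f"pics/{n}0.png",im); ps[n]=c
    print(n,-c["R"].T@c["t"],c["f"])
    for th in ("block","rod","lamp_head","lamp_handle","pointer_tip","tape","core","rod_top","lamp_axis"):
        print(th,[(np.round(r["position"],3).tolist(),round(r["score"],2)) for r in finder.find_in(n,th)][:4])
pickle.dump(ps,open("cams.pkl","wb"))
o=manip.get_obs();print(o["clock"],o["position"],o["ee_rot"])
E
```

```text
side [0.42188666 0.99343404 0.89494869] 471.1010819433083
block [([0.223, 0.346, 0.068], 0.96), ([0.383, -0.049, 0.062], 0.93), ([0.532, -0.027, 0.06], 0.64), ([0.281, -0.225, 0.056], 0.58)]
rod [([0.563, -0.066, 0.22], 0.72), ([0.532, -0.063, 0.108], 0.63)]
lamp_head [([0.569, -0.07, 0.216], 0.86)]
lamp_handle [([0.564, -0.069, 0.221], 0.58), ([0.64, 0.053, 0.031], 0.52)]
pointer_tip [([0.221, 0.396, 0.149], 0.55), ([0.294, -0.181, 0.148], 0.49), ([0.397, 0.004, 0.147], 0.38)]
tape [([0.566, -0.179, 0.056], 0.66), ([0.642, 0.055, 0.031], 0.19)]
core [([0.641, 0.049, 0.03], 0.78)]
rod_top [([0.532, -0.06, 0.11], 0.6)]
lamp_axis [([0.66, -0.06, 0.215], 0.96)]
top [ 0.37849172 -0.01178359  1.14360176] 463.8568776919531
block [([0.221, 0.317, 0.069], 0.97), ([0.524, -0.028, 0.069], 0.84), ([0.288, -0.256, 0.074], 0.59), ([0.382, -0.084, 0.067], 0.57)]
rod []
lamp_head [([0.559, -0.073, 0.216], 0.74), ([0.451, 0.384, 0.004], 0.37)]
lamp_handle [([0.556, -0.075, 0.221], 0.85), ([0.686, 0.365, 0.048], 0.25)]
pointer_tip [([0.295, -0.202, 0.149], 0.66), ([0.538, 0.01, 0.163], 0.59), ([0.223, 0.377, 0.148], 0.56), ([0.641, 0.035, 0.049], 0.55)]
tape [([0.555, -0.185, 0.054], 0.6), ([0.525, -0.024, 0.071], 0.23)]
core [([0.644, 0.033, 0.05], 0.85)]
rod_top [([0.696, -0.375, 0.004], 0.19)]
lamp_axis [([0.573, -0.071, 0.22], 0.73)]
1.0 [ 0.2728948  -0.56227643  0.40473962] [9.74588504e-01 2.24002780e-01 2.75853502e-05 4.13398595e-05]
```

View pics/side0.png

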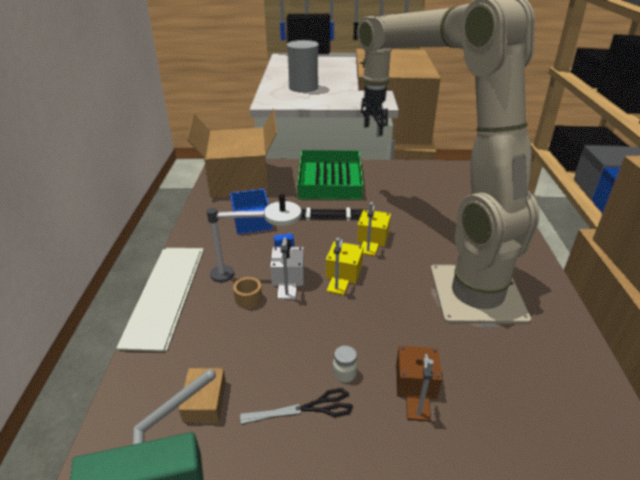

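View pics/top0.png

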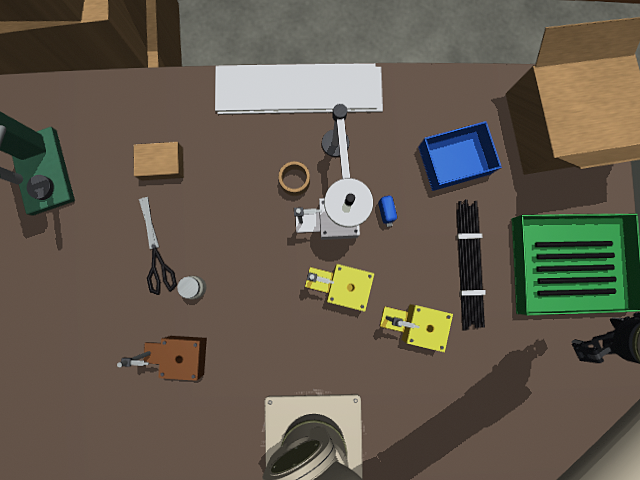

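The candidates for the block in the top picture are grey aluminium at (340,217), yellow at (350,287), yellow at (430,328) and brown at (180,358). The grey one, under the lamp head at (348,200), is the block meant. In the side picture it is at (288,265), with the post and pointer at about (286,245). I'll check it in one close crop.

```bash
python3 - <<'E'
import cv2,numpy as np
a=cv2.imread("pics/side0.png")[185:305,200:320]; b=cv2.imread("pics/top0.png")[95:245,280:410]
a=cv2.resize(a,(400,400),interpolation=cv2.INTER_CUBIC); b=cv2.resize(b,(400,462),interpolation=cv2.INTER_CUBIC)
a=cv2.copyMakeBorder(a,0,62,0,0,cv2.BORDER_CONSTANT)
cv2.imwrite("pics/crop0.png",np.hstack([a,b]))
E
```

```text
(no output)
```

View pics/crop0.png

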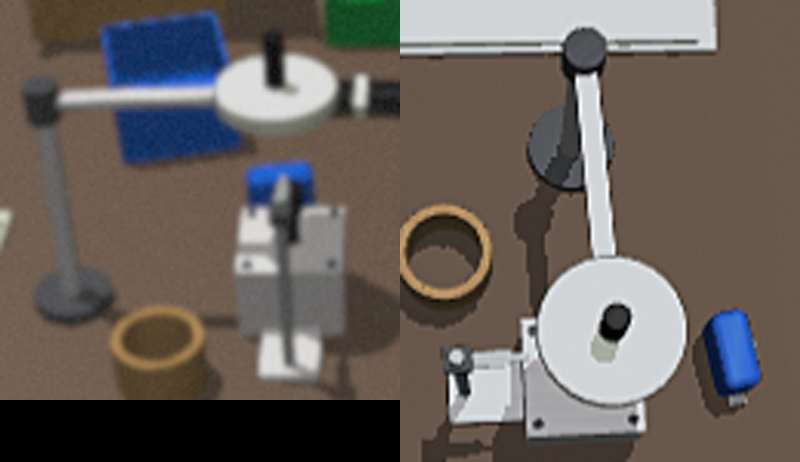

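The crop shows the grey block with its steel post on +y, standing under the lamp head; in the top picture its screw holes are centred at about (339,217). The handle's top is at top (350.5,198.7) and side (282,196). The hinge collar is at top (340.4,110.3) and side (212,210.5).

```bash
python3 - <<'E'
from h import *
import pickle
ps=pickle.load(open("cams.pkl","rb")); t,s=ps["top"],ps["side"]
print("handle top",tri([(t,350.5,198.7),(s,281.9,196.5)]))
print("handle@.266",atz(t,350.5,198.7,.266),atz(s,281.9,196.5,.266))
print("hinge",tri([(t,340.4,110.3),(s,212,210.5)]), atz(t,340.4,110.3,.227))
print("foot",atz(t,335.6,142.4,.008),atz(s,221.9,273.5,.008))
A,B,C=[atz(t,280+u/3.077,95+v/3.077,.07) for u,v in((138,423),(233,419),(132,330))]
print("block",(B+C)/2,(A-B),C-A)
o=manip.get_obs();R=Ro.from_quat(o["ee_rot"]).as_matrix();print(R.round(4),o["position"],o["clock"],o["grip_width"])
d=np.array([0.5,-.07,.402])
E
```

```text
handle top (array([ 0.54564884, -0.08227454,  0.26148582]), [np.float64(0.0013725958580826023), np.float64(0.001372595858082607)])
handle@.266 [ 0.54340398 -0.08190173  0.266     ] [ 0.54615596 -0.07502734  0.266     ]
hinge (array([ 0.73634656, -0.06920884,  0.22420422]), [np.float64(0.00028881341226631973), np.float64(0.0002888134122660214)]) [ 0.7349498  -0.06904193  0.227     ]
foot [ 0.73618813 -0.06864777  0.008     ] [ 0.7356918  -0.06452318  0.008     ]
block [ 0.53807387 -0.0702449   0.07      ] [-0.00183291  0.07207079  0.        ] [0.07135419 0.0032018  0.        ]
[[ 8.996e-01  4.366e-01  1.000e-04]
 [ 4.366e-01 -8.996e-01 -1.000e-04]
 [ 0.000e+00  1.000e-04 -1.000e+00]] [ 0.2728948  -0.56227643  0.40473962] 1.0 1.000905388110351
```

>>> arm_command(plan=[{"dp": [0,0,-15],"spin": 0.15},{"dp": [0,0,-15],"spin": 0.15},{"dp": [0,0,-15],"spin": 0.15},{"dp": [22,-40,0],"spin": 0},{"dp": [22,-40,0],"spin": 0}], grip=-0.1, newtons=25)

```text
clock: 1.5
position: [0.3165, -0.4819, 0.4499]
ee_rot: [1.0, -0.001, 0.0, 0.0]
ft_force: [1.0, -1.1, 0.8]
grip_width: 0.55
grasp_force: 0.0
```

>>> arm_command(plan=[{"dp": [22,-40,0],"spin": 0},{"dp": [22,-40,0],"spin": 0},{"dp": [22,-40,0],"spin": 0},{"dp": [22,-40,0],"spin": 0},{"dp": [22,-40,0],"spin": 0}])

```text
clock: 2.0
position: [0.4269, -0.2802, 0.45]
ee_rot: [1.0, 0.001, 0.0, 0.0]
ft_force: [1.2, 0.4, -0.3]
grip_width: 0.552
grasp_force: 0.0
```

>>> arm_command(plan=[{"dp": [24,-40,0],"spin": 0},{"dp": [24,-40,0],"spin": 0},{"dp": [24,-40,0],"spin": 0},{"dp": [24,-40,0],"spin": 0},{"dp": [22,-39,0],"spin": 0}])

```text
clock: 2.5
position: [0.5447, -0.0809, 0.45]
ee_rot: [1.0, 0.001, 0.0, 0.0]
ft_force: [-0.0, -1.1, 0.1]
grip_width: 0.553
grasp_force: 0.0
```

```bash
python3 - <<'E'
from h import *
o=manip.get_obs();print(o["position"])
im,c=cam("wrist"); cv2.imwrite("pics/w1.png",im)
for z in(.266,.247,.219): print(proj(c,[.545,-.081,z]))
print(proj(c,np.array(o["position"])-[0,0,.155]))
E
```

```text
[ 0.54468608 -0.08094063  0.4499988 ]
[321.65985662 301.63907531]
[321.6249607  285.31960541]
[321.58431267 266.25988941]
[321.58720535 335.10457925]
```

View pics/w1.png

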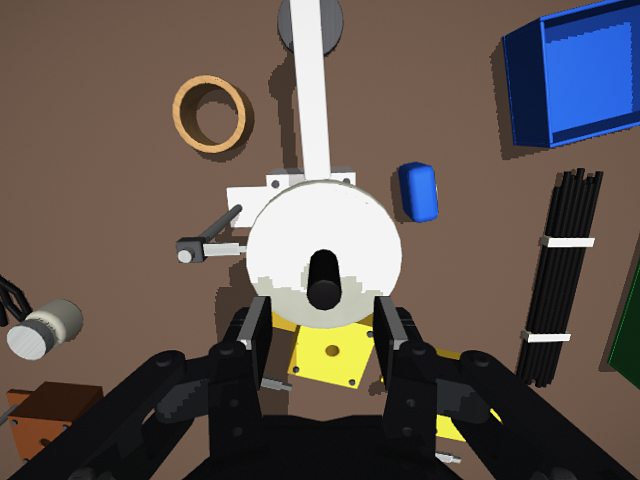

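The handle top shows at (324,295) in the wrist picture, about 3 mm ahead of the prediction, and it lies between the fingers. I'll go down and grip it.

>>> arm_command(plan=[{"dp": [2,1,24],"spin": 0},{"dp": [0,0,22],"spin": 0},{"dp": [0,0,0],"spin": 0}])

```text
clock: 2.85
position: [0.5454, -0.0838, 0.401]
ee_rot: [1.0, 0.001, -0.002, -0.0]
ft_force: [0.2, 0.2, -0.3]
grip_width: 0.551
grasp_force: 0.0
```

>>> arm_command(plan=[{"dp": [0,0,0],"spin": 0},{"dp": [0,0,0],"spin": 0},{"dp": [0,0,0],"spin": 0},{"dp": [0,0,0],"spin": 0}], grip=1, newtons=25)

```text
clock: 3.25
position: [0.5462, -0.0838, 0.4052]
ee_rot: [1.0, 0.001, 0.001, 0.0]
ft_force: [-1.3, 0.0, 6.8]
grip_width: 0.203
grasp_force: 25.1
```

>>> arm_command(plan=[{"dp": [2.5,18.5,0],"spin": 0},{"dp": [4,18.5,0],"spin": 0},{"dp": [6,18,0],"spin": 0},{"dp": [8,17.5,0],"spin": 0},{"dp": [9.5,16.5,0],"spin": 0}])

```text
clock: 3.75
position: [0.5768, -0.1737, 0.4049]
ee_rot: [1.0, 0.001, 0.001, 0.0]
ft_force: [0.5, 5.3, 6.8]
grip_width: 0.202
grasp_force: 25.6
```

>>> arm_command(plan=[{"dp": [11,15.5,0],"spin": 0},{"dp": [12.5,14.5,0],"spin": 0},{"dp": [14,13,0],"spin": 0},{"dp": [15,11.5,0],"spin": 0},{"dp": [16,10,0],"spin": 0}])

```text
clock: 4.25
position: [0.6456, -0.2378, 0.4048]
ee_rot: [1.0, 0.001, 0.001, -0.0]
ft_force: [-0.3, 5.7, 8.0]
grip_width: 0.205
grasp_force: 25.7
```

>>> arm_command(plan=[{"dp": [0,0,0],"spin": 0},{"dp": [0,0,0],"spin": 0},{"dp": [0,0,0],"spin": 0},{"dp": [0,0,-30],"spin": 0},{"dp": [0,0,-30],"spin": 0}], grip=-0.1)

```text
clock: 4.75
position: [0.6441, -0.237, 0.4639]
ee_rot: [1.0, 0.001, -0.001, -0.0]
ft_force: [1.1, 0.4, 0.6]
grip_width: 0.548
grasp_force: 0.0
```

>>> arm_command(plan=[{"dp": [-30,-40,0],"spin": 0.15},{"dp": [-30,-40,0],"spin": 0},{"dp": [-30,-40,0],"spin": 0},{"dp": [-40,-20,0],"spin": 0},{"dp": [0,0,0],"spin": 0}])

```text
clock: 5.25
position: [0.5269, -0.0788, 0.4642]
ee_rot: [0.997, -0.071, -0.0, 0.001]
ft_force: [-0.0, -0.4, 0.2]
grip_width: 0.548
grasp_force: 0.0
```

```bash
python3 - <<'E'
from h import *
import pickle
o=manip.get_obs();print(o["position"],o["ee_rot"],o["clock"])
im,c=cam("wrist"); cv2.imwrite("pics/w2.png",im); pickle.dump(c,open("w2.pkl","wb"))
for n in("wrist","top","side"):
    if n!="wrist": im,_=cam(n); cv2.imwrite(f"pics/{n}2.png",im)
    for th in ("block","rod","rod_top","pointer_tip","lamp_head"):
        print(n,th,[(np.round(r["position"],3).tolist(),round(r["score"],2)) for r in finder.find_in(n,th) if abs(r["position"][0]-.57)<.09][:3])
print(proj(c,[.538,-.07,.125]))
E
```

```text
[ 0.52693049 -0.07884075  0.46422078] [ 9.97459920e-01 -7.12270623e-02 -2.99993408e-04  5.68596822e-04] 5.25
wrist block [([0.54, -0.043, 0.067], 0.89)]
wrist rod [([0.543, -0.07, 0.125], 0.77)]
wrist rod_top [([0.545, -0.073, 0.125], 0.82)]
wrist pointer_tip [([0.538, 0.009, 0.167], 0.75)]
wrist lamp_head [([0.635, -0.232, 0.215], 0.91)]
top block [([0.534, -0.023, 0.069], 0.66)]
top rod [([0.642, 0.036, 0.051], 0.33)]
top rod_top []
top pointer_tip [([0.655, -0.264, 0.216], 0.56), ([0.54, 0.01, 0.163], 0.46)]
top lamp_head [([0.656, -0.262, 0.221], 0.77), ([0.536, -0.026, 0.069], 0.26)]
side block [([0.646, 0.053, 0.03], 0.68), ([0.531, -0.03, 0.057], 0.61)]
side rod [([0.533, -0.061, 0.106], 0.49)]
side rod_top []
side pointer_tip [([0.537, 0.027, 0.168], 0.52), ([0.567, -0.182, 0.056], 0.5), ([0.642, 0.054, 0.032], 0.16)]
side lamp_head []
[309.86888342 212.39801021]
```

View pics/w2.png

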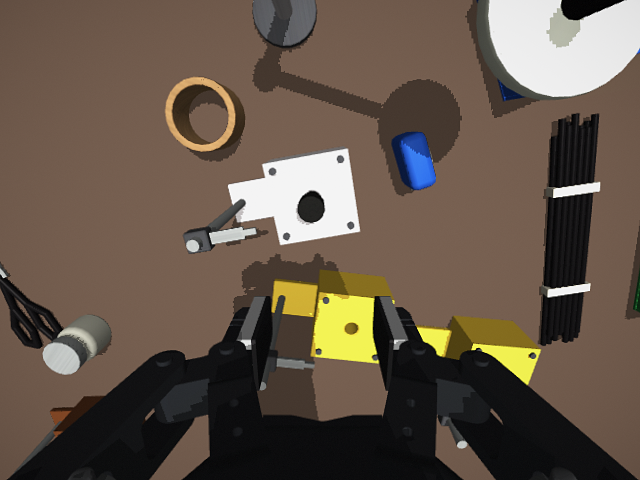

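The wrist picture shows the lamp clear at the upper right. The rod's cap is at (311,207), the block's screw holes are at (271,172), (340,159), (286,237) and (350,226), and the pointer's tip is at about (268,232). I'll take a second view from another place.

>>> arm_command(plan=[{"dp": [-10,-40,15],"spin": 0},{"dp": [-10,-40,15],"spin": 0},{"dp": [0,0,0],"spin": 0},{"dp": [0,0,0],"spin": 0}])

```text
clock: 6.55
position: [0.5225, -0.0007, 0.4336]
ee_rot: [0.997, -0.073, -0.0, 0.0]
ft_force: [0.2, -0.8, -1.1]
grip_width: 0.546
grasp_force: 0.0
```

```bash
python3 - <<'E'
from h import *
import pickle
im,c=cam("wrist"); cv2.imwrite("pics/w3.png",im); pickle.dump(c,open("w3.pkl","wb"))
print(manip.get_obs()["joint_pos"])
c2=pickle.load(open("w2.pkl","rb")); im2=cv2.imread("pics/w2.png")
def crop(im,u,v):
    u,v=int(u)-60,int(v)-60; print(u,v); return cv2.resize(im[v:v+100,u:u+100],(400,400),interpolation=cv2.INTER_CUBIC)
a=crop(im2,*proj(c2,[.54,-.04,.12])); b=crop(im,*proj(c,[.54,-.04,.12]))
cv2.imwrite("pics/crop3.png",np.hstack([a,b]))
E
```

```text
[ 0.34331306  0.12123586 -0.46186145  1.66507643  0.05565174  1.36798444
 -1.84588816]
218 153
304 143
```

View pics/crop3.png

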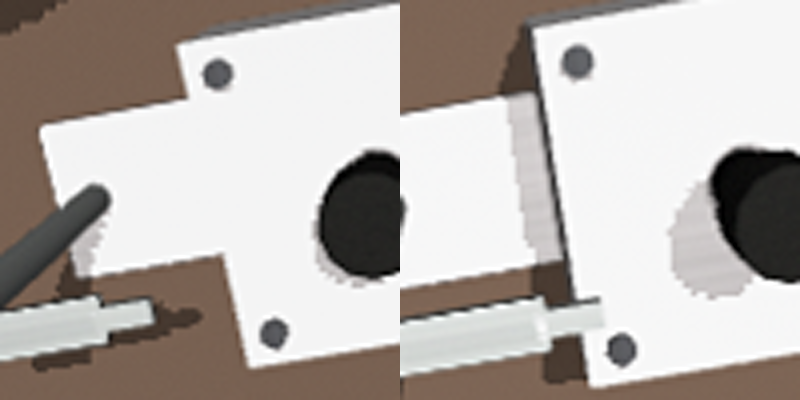

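```bash
python3 - <<'E'
from h import *
import pickle
L=[];H=[]
cs=[]
for n,g in(("w2",(311,207)),("w3",(405,200))):
    c=pickle.load(open(n+".pkl","rb")); cs.append(c); im=cv2.imread(f"pics/{n}.png"); g_=cv2.cvtColor(im,cv2.COLOR_BGR2GRAY)
    u0,v0=g[0]-35,g[1]-35; p=g_[v0:v0+70,u0:u0+70]
    h=np.bincount(p[p<60]); print(n,[(i,k) for i,k in enumerate(h) if k>25])
    m=((p>=19)&(p<40)).astype(np.uint8)
    m=cv2.morphologyEx(m,cv2.MORPH_OPEN,np.ones((3,3)))
    k=max(cv2.findContours(m,cv2.RETR_EXTERNAL,cv2.CHAIN_APPROX_NONE)[0],key=cv2.contourArea); e=cv2.fitEllipse(k); print("ell",e[0][0]+u0,e[0][1]+v0,e[1])
    L.append((c,e[0][0]+u0,e[0][1]+v0))
print("rodtop",tri(L),[atz(*l,.125) for l in L])
print("pointer",tri([(cs[0],256.2,231.2),(cs[1],355,221.3)]))
pt=[atz(cs[0],u,v,.07) for u,v in((218+54.5,153+18.5),(218+68.5,153+83.2),(340,159),(350,226))]
pt3=[atz(cs[1],u,v,.07) for u,v in((304+44.5,143+15.5),(304+55.5,143+87.5))]
print(np.round(pt,4),np.round(pt3,4),np.mean(pt,0)); d=pt[0]-pt[1];print("yaw x",np.arctan2(d[1],d[0]),(lambda d:np.arctan2(d[1],d[0]))(pt3[0]-pt3[1]))
print(np.round(viewer.camera_params("wrist")["T_tool_cam"],3))
E
```

```text
w2 [(34, np.int64(37)), (35, np.int64(73)), (36, np.int64(153)), (37, np.int64(114)), (38, np.int64(61))]
ell 310.5913391113281 208.56498336791992 (24.927173614501953, 25.221546173095703)
w3 [(10, np.int64(28)), (36, np.int64(55)), (37, np.int64(155)), (38, np.int64(194)), (39, np.int64(110)), (40, np.int64(38))]
ell 401.99648094177246 199.56067276000977 (24.63553810119629, 28.086803436279297)
rodtop (array([ 0.53992532, -0.07092413,  0.12105313]), [np.float64(0.0006781096960558763), np.float64(0.0006781096960559483)]) [array([ 0.54145385, -0.07120597,  0.125     ]), array([ 0.54011455, -0.07009912,  0.125     ])]
pointer (array([ 0.53820461, -0.02716438,  0.16575473]), [np.float64(0.0002497394812972293), np.float64(0.00024973948129740266)])
[[ 0.5746 -0.0344  0.07  ]
 [ 0.5028 -0.0366  0.07  ]
 [ 0.5771 -0.1059  0.07  ]
 [ 0.5043 -0.1077  0.07  ]] [[ 0.5745 -0.0343  0.07  ]
 [ 0.5025 -0.0366  0.07  ]] [ 0.53971154 -0.07114799  0.07      ]
yaw x 0.030551896595516898 0.03168072144063281
[[-0.001 -0.95  -0.312  0.08 ]
 [ 1.    -0.001  0.002 -0.   ]
 [-0.002 -0.312  0.95   0.032]
 [ 0.     0.     0.     1.   ]]
```

>>> arm_command(plan=[{"dp": [0,0,0],"spin": -0.15},{"dp": [0,0,0],"spin": -0.15},{"dp": [0,0,0],"spin": -0.15},{"dp": [0,0,0],"spin": -0.15},{"dp": [0,0,0],"spin": -0.15}])

```text
clock: 7.1
position: [0.5229, -0.0031, 0.4342]
ee_rot: [0.955, 0.298, 0.0, 0.0]
ft_force: [-0.3, -0.7, 0.5]
grip_width: 0.551
grasp_force: 0.0
```

>>> arm_command(plan=[{"dp": [0,0,0],"spin": -0.15},{"dp": [0,0,0],"spin": -0.15},{"dp": [0,0,0],"spin": -0.15},{"dp": [0,0,0],"spin": -0.15},{"dp": [0,0,0],"spin": -0.15}])

```text
clock: 7.6
position: [0.5229, -0.0031, 0.4342]
ee_rot: [0.779, 0.627, 0.0, 0.0]
ft_force: [-0.3, -0.4, -0.2]
grip_width: 0.549
grasp_force: 0.0
```

>>> arm_command(plan=[{"dp": [0,0,0],"spin": -0.15},{"dp": [0,0,0],"spin": -0.1},{"dp": [-35,8,0],"spin": 0},{"dp": [-35,8,0],"spin": 0},{"dp": [0,0,0],"spin": 0}])

```text
clock: 8.1
position: [0.5412, -0.078, 0.4335]
ee_rot: [0.699, 0.715, -0.001, 0.001]
ft_force: [-0.7, 0.2, -0.1]
grip_width: 0.548
grasp_force: 0.0
```

```bash
python3 - <<'E'
from h import *
import pickle
im,c=cam("wrist"); cv2.imwrite("pics/w4.png",im); pickle.dump(c,open("w4.pkl","wb"))
o=manip.get_obs(); R=Ro.from_quat(o["ee_rot"]).as_matrix(); print(np.arctan2(R[1,0],R[0,0]),R[:,2],R.T@(np.array([.54,-.071,.118+.155])-o["position"])*1000,o["joint_pos"])
for X in([.54,-.071,.125],[.54,-.071,.1],[.538,-.027,.166],np.array(o["position"])-[0,0,.155]): print(proj(c,X))
print(finder.find_in("wrist","rod_top")[:2])
E
```

```text
1.5950209027168283 [-1.36964189e-04 -6.97475826e-04 -9.99999747e-01] [  4.2633236   -0.86118773 160.62962815] [ 0.51037913  0.18196799 -0.51542734  1.60574176  0.09171901  1.37802959
  0.0086547 ]
[320.52887922 222.08557676]
[320.68065238 215.04548985]
[318.52535701 174.85527829]
[320.68306119 326.6947294 ]
[{'position': [0.5371, -0.0424, 0.0688], 'score': 0.49}]
```

View pics/w4.png

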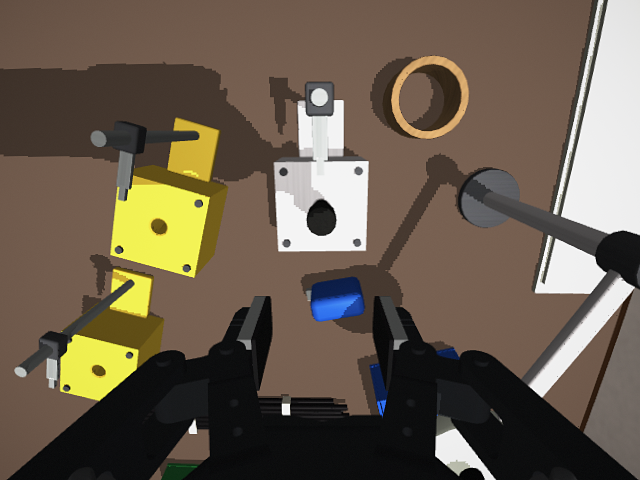

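In the wrist picture the cap is at (321,222) and the pointer tip at (320,174), both as predicted and centred between the fingers. I'll correct 4 mm in x and go down to just above the grasp height.

>>> arm_command(plan=[{"dp": [4,-1,30],"spin": 0},{"dp": [0,0,35],"spin": 0},{"dp": [0,0,35],"spin": 0},{"dp": [0,0,30],"spin": 0},{"dp": [0,0,0],"spin": 0}], newtons=20)

```text
clock: 8.7
position: [0.5383, -0.0666, 0.3004]
ee_rot: [0.696, 0.718, -0.002, -0.003]
ft_force: [-1.3, 0.2, 0.1]
grip_width: 0.55
grasp_force: 0.0
```

```bash
python3 - <<'E'
from h import *
import pickle
im,c=cam("wrist"); cv2.imwrite("pics/w5.png",im); pickle.dump(c,open("w5.pkl","wb"))
s,cs=cam("side"); cv2.imwrite("pics/s5.png",s)
o=manip.get_obs(); R=Ro.from_quat(o["ee_rot"]).as_matrix(); print(R.T@(np.array([.54,-.071,.118+.155])-o["position"])*1000,o["ft_force"])
for X in([.54,-.071,.125],[.54,-.071,.1],[.538,-.027,.166],np.array(o["position"])-[0,0,.155]): print(proj(c,X))
a=im[100:400,200:440]; b=cv2.resize(s[190:310,230:340],(440,480),interpolation=cv2.INTER_CUBIC)
a=cv2.resize(a,(360,450)); a=cv2.copyMakeBorder(a,0,30,0,0,cv2.BORDER_CONSTANT); cv2.imwrite("pics/crop5.png",np.hstack([a,b]))
E
```

```text
[-4.37535142e+00 -1.96321665e-02  3.16816013e+01] [ 0.05667371 -0.20176515  0.34447065]
[326.72354479 317.91199102]
[326.45879176 294.24635069]
[326.09810638 263.36542813]
[327.1457693  339.92299963]
```

View pics/crop5.png

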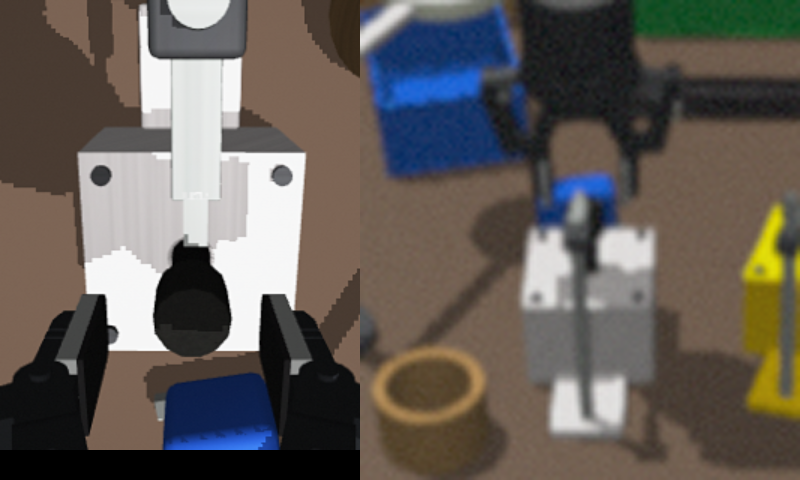

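The crop shows the cap's top at about (328,310) between the pads at columns 271 and 374, with the tilt still settling when it was taken. I'll correct y by 4 mm, let the arm settle, and measure again.

>>> arm_command(plan=[{"dp": [-4,0,10],"spin": 0},{"dp": [0,0,0],"spin": 0},{"dp": [0,0,0],"spin": 0},{"dp": [0,0,0],"spin": 0},{"dp": [0,0,0],"spin": 0}], grip=0.15)

```text
clock: 9.3
position: [0.5399, -0.0709, 0.2941]
ee_rot: [0.696, 0.718, 0.0, 0.0]
ft_force: [0.3, -0.2, -0.8]
grip_width: 0.428
grasp_force: 0.0
```

```bash
python3 - <<'E'
from h import *
im,c=cam("wrist"); cv2.imwrite("pics/w6.png",im)
o=manip.get_obs(); R=Ro.from_quat(o["ee_rot"]).as_matrix(); print(R.T@(np.array([.54,-.071,.118+.155])-o["position"])*1000,R[:,2],np.arctan2(R[1,0],R[0,0]))
for X in([.54,-.071,.125],[.54,-.071,.1],o["position"]+R[:,2]*.155): print(proj(c,X))
g=cv2.cvtColor(im,cv2.COLOR_BGR2GRAY)
for v in range(290,345,9): print(v,' '.join(map(str,g[v,268:378:2])))
E
```

```text
[-0.11876354  0.12089091 21.05533842] [ 5.13988873e-04 -1.90643887e-04 -9.99999850e-01] 1.601861425772566
[321.05994233 316.12139404]
[321.21151403 291.65693671]
[320.82564682 333.23293385]
290 246 246 246 246 246 247 246 246 246 247 246 247 247 247 252 39 10 10 11 12 12 14 13 12 18 18 21 24 23 21 16 13 12 12 10 11 10 11 11 11 254 247 247 247 246 246 247 246 246 247 247 247 246 246 247
299 69 70 69 70 58 9 10 79 252 247 246 247 247 249 170 6 18 23 23 20 23 24 24 22 22 22 23 22 23 22 23 23 23 22 24 22 24 22 17 9 95 250 247 246 247 246 252 92 9 9 58 70 70 71 70
308 69 70 71 59 12 11 11 0 255 247 247 246 247 232 8 23 23 22 22 22 23 22 23 23 22 23 24 24 23 23 25 23 23 24 22 23 22 24 23 22 12 218 247 246 246 246 254 0 8 12 11 51 70 70 69
317 70 71 15 9 10 11 8 0 240 247 246 246 246 251 106 21 24 24 21 23 23 22 22 23 21 23 22 21 23 22 23 21 22 22 23 21 22 22 22 21 39 252 246 246 246 247 244 0 8 9 11 11 27 72 69
326 71 7 12 12 11 11 10 2 211 247 246 246 246 246 246 248 234 12 29 41 39 42 34 22 22 23 22 22 21 22 23 23 22 31 23 22 21 25 170 252 246 246 246 246 246 247 225 1 10 10 10 10 11 9 72
335 9 10 10 8 10 8 9 7 92 106 106 106 106 106 106 105 105 106 106 105 106 110 77 35 34 35 35 33 35 36 35 40 93 110 107 106 107 106 106 107 107 106 107 107 104 105 78 8 8 10 11 11 9 12 9
344 24 28 6 8 9 10 9 63 106 106 105 105 106 103 103 57 59 59 59 62 62 62 62 61 62 62 62 62 63 62 62 63 62 61 63 62 62 62 62 62 63 62 62 62 62 61 63 48 6 10 9 9 9 29 26
```

The cap's edges are at columns 295.5 and 349.5 and the pads' inner edges at 283.5 and 361.5, so it is centred. I'll go down and grip gently.

>>> arm_command(plan=[{"dp": [0,0,11],"spin": 0},{"dp": [0,0,10],"spin": 0},{"dp": [0,0,0],"spin": 0},{"dp": [0,0,0],"spin": 0},{"dp": [0,0,0],"spin": 0}])

```text
clock: 9.85
position: [0.5399, -0.0709, 0.2728]
ee_rot: [0.696, 0.718, 0.0, 0.0]
ft_force: [-0.7, -0.7, -0.5]
grip_width: 0.418
grasp_force: 0.0
```

>>> arm_command(plan=[{"dp": [0,0,0],"spin": 0},{"dp": [0,0,0],"spin": 0},{"dp": [0,0,0],"spin": 0},{"dp": [0,0,0],"spin": 0},{"dp": [0,0,0],"spin": 0}], grip=1, newtons=20)

```text
clock: 10.35
position: [0.54, -0.0709, 0.2731]
ee_rot: [0.696, 0.718, 0.0, 0.0]
ft_force: [0.2, -0.6, 3.5]
grip_width: 0.298
grasp_force: 20.4
```

>>> arm_command(plan=[{"dp": [0,0,-3],"spin": 0},{"dp": [0,0,-4],"spin": 0},{"dp": [0,0,-5],"spin": 0},{"dp": [0,0,-4],"spin": 0},{"dp": [0,0,-4],"spin": 0}])

```text
clock: 10.85
position: [0.5397, -0.0709, 0.2931]
ee_rot: [0.696, 0.718, -0.0, -0.0]
ft_force: [0.2, -0.4, -1.8]
grip_width: 0.295
grasp_force: 20.1
```

>>> arm_command(plan=[{"dp": [0,0,-5],"spin": 0},{"dp": [0,0,-5],"spin": 0},{"dp": [0,0,-5],"spin": 0},{"dp": [0,0,-3],"spin": 0},{"dp": [0,0,0],"spin": 0}])

```text
clock: 11.35
position: [0.5399, -0.0709, 0.3112]
ee_rot: [0.696, 0.718, 0.0, 0.0]
ft_force: [-0.2, -0.5, -1.9]
grip_width: 0.296
grasp_force: 20.1
```

>>> arm_command(plan=[{"dp": [0,0,0],"spin": 0},{"dp": [0,0,0],"spin": 0},{"dp": [0,0,0],"spin": 0}])

```text
clock: 11.65
position: [0.5397, -0.071, 0.3105]
ee_rot: [0.696, 0.718, -0.0, -0.0]
ft_force: [0.5, 0.4, -1.1]
grip_width: 0.293
grasp_force: 20.1
```

```bash
python3 - <<'E'
from h import *
import pickle
im,c=cam("wrist"); s,cs=cam("side"); t,ct=cam("top")
cv2.imwrite("pics/w7.png",im); pickle.dump((c,cs,ct),open("c7.pkl","wb")); cv2.imwrite("pics/s7.png",s);cv2.imwrite("pics/t7.png",t)
o=manip.get_obs(); print(o["position"],o["ft_force"],o["grasp_force"])
for cc in(c,cs): print([proj(cc,X).round(1) for X in([.54,-.071,.125+.038],[.538,-.027,.166],[.54,-.071,.07])])
a=im[150:390,200:440]; a=cv2.resize(a,(400,400)); b=cv2.resize(s[190:290,240:340],(400,400),interpolation=cv2.INTER_CUBIC)
cv2.imwrite("pics/crop7.png",np.hstack([a,b]))
for n in("wrist","side"):
  for th in("pointer_tip","rod_top"): print(n,th,[(np.round(r["position"],3).tolist(),round(r["score"],2)) for r in finder.find_in(n,th)][:3])
E
```

```text
[ 0.53974444 -0.07093287  0.31058253] [ 0.05009488 -0.26785114 -2.48611347] 20.095855593681335
[array([321.6, 344. ]), array([319.6, 240.2]), array([322. , 259.9])]
[array([285.8, 229.7]), array([285.2, 238.1]), array([287.2, 256.5])]
wrist pointer_tip [([0.408, -0.002, 0.144], 0.9), ([0.536, 0.011, 0.17], 0.67)]
wrist rod_top [([0.541, -0.068, 0.162], 0.76)]
side pointer_tip [([0.534, 0.03, 0.168], 0.63), ([0.398, 0.002, 0.146], 0.58), ([0.225, 0.399, 0.148], 0.53)]
side rod_top []
```

View pics/crop7.png

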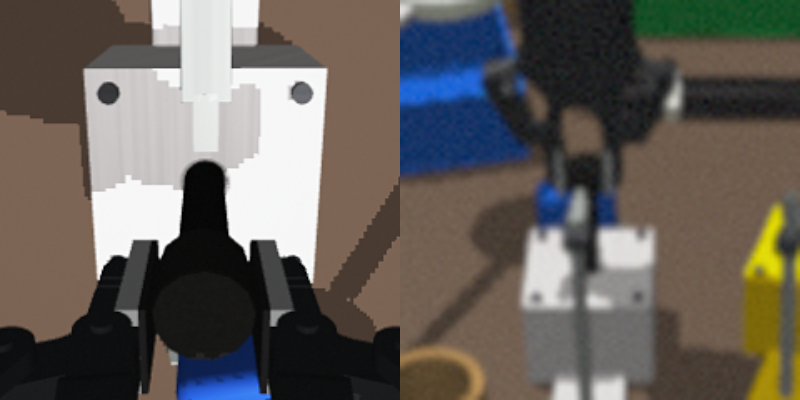

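The crop shows the rod gripped upright and drawn up in the bore. The cap's top is centred at about wrist (322,339) and the pointer tip is at (323.6,240.6). I'll refine the pointer's height from all views and check the rod for slip.

```bash
python3 - <<'E'
from h import *
import pickle
P=lambda n:pickle.load(open(n,"rb"))
c7,cs7,_=P("c7.pkl"); w2,w3,w4=P("w2.pkl"),P("w3.pkl"),P("w4.pkl")
def tip(im,u,v,n):
    g=cv2.cvtColor(im,cv2.COLOR_BGR2GRAY); print(n); 
    return g
L=[(w2,256.2,231.2),(w3,355,221.3),(c7,323.2,240.6)]
print("all",tri(L)); 
for i,j in((0,1),(0,2),(1,2)): print(i,j,tri([L[i],L[j]]))
# assume xy from geometry: bore + 44mm along block y
b=np.array([.5397,-.0711]);q=b+.044*np.array([-np.sin(.031),np.cos(.031)]);print("geom tip xy",q)
for c,u,v in L:
    o,d=ray(c,u,v); print([ (o+d*(z-o[2])/d[2])[:2].round(4).tolist() for z in(.160,.164,.168)])
# cap lower rim / top-face columns-rows in w7 at column 322
g=cv2.cvtColor(cv2.imread("pics/w7.png"),cv2.COLOR_BGR2GRAY); print(g[295:385,322])
g=cv2.cvtColor(cv2.imread("pics/w6.png"),cv2.COLOR_BGR2GRAY); print(g[280:350,322])
E
```

```text
all (array([ 0.5387201 , -0.02713022,  0.16671933]), [np.float64(0.0005712290280464444), np.float64(2.1293246723280757e-05), np.float64(0.0005597770285738368)])
0 1 (array([ 0.53820461, -0.02716438,  0.16575473]), [np.float64(0.0002497394812972293), np.float64(0.00024973948129740266)])
0 2 (array([ 0.53871977, -0.02714133,  0.16672444]), [np.float64(0.0005654237071687296), np.float64(0.0005654237071687323)])
1 2 (array([ 0.53905454, -0.02689028,  0.16728934]), [np.float64(0.0002484592650833745), np.float64(0.00024845926508341575)])
geom tip xy [ 0.53833622 -0.02712114]
[[0.5365, -0.0258], [0.5375, -0.0267], [0.5385, -0.0277]]
[[0.5369, -0.0275], [0.538, -0.0273], [0.5391, -0.027]]
[[0.5393, -0.029], [0.5393, -0.0277], [0.5392, -0.0265]]
[12 11 10 10 11 11 11 12 12 10 12 13 11 10 10 11 12 14 23 24 21 21 21 21
 22 22 21 24 23 22 22 22 23 23 22 23 23 23 24 25 24 22 23 21 23 22 21 23
 22 23 21 23 22 22 21 23 22 21 22 23 21 23 22 24 22 20 23 32 30 32 33 32
 30 33 31 30 32 31 32 32 36 41 47 56 63 64 75 84 90 93]
[ 10  11  11  12  13  11  12  10  13  18  24  23  23  21  23  21  21  23
  25  22  22  23  23  25  23  22  22  23  24  24  22  24  21  21  22  24
  22  21  21  22  23  22  21  24  21  21  22  22  22  22  40  35  35  37
  38  33  39 112 108 105  58  60  64  62  62  63  62  62  62  62]
```

```bash
python3 - <<'E'
from h import *
import pickle
c7=pickle.load(open("c7.pkl","rb"))[0]
print("seen 312.5"); [print(z,proj(c7,[.54,-.071+.013,z])[1],proj(c7,[.54,-.071-.013,z])[1]) for z in(.157,.160,.1625,.165)]
d=np.array([0,0,.2941-.3105]);c6=dict(c7); c6["t"]=c7["t"]-c7["R"]@d
print("w6 seen 289"); [print(z,proj(c6,[.54,-.071+.013,z])[1],proj(c6,[.54,-.071-.013,z])[1]) for z in(.122,.125,.128)]
o=manip.get_obs(); print(o["position"],o["clock"])
E
```

```text
seen 312.5
0.157 307.38204151218497 361.6926833369476
0.16 311.1290371400523 366.277148494219
0.1625 314.3744753013284 370.23686297028905
0.165 317.73812340435455 374.32993056230487
w6 seen 289
0.122 287.21845012947165 336.7872081794919
0.125 290.1543474955162 340.43818064609013
0.128 293.20223920386076 344.219551392428
[ 0.53976324 -0.07091925  0.31065879] 12.0
```

There is no slip and the cap's top stands at about 0.1625. The pointer is at about 0.1665, so I raise 4 mm and hold.

>>> arm_command(plan=[{"dp": [0,0,-2],"spin": 0},{"dp": [0,0,-2],"spin": 0},{"dp": [0,0,0],"spin": 0},{"dp": [0,0,0],"spin": 0},{"dp": [0,0,0],"spin": 0}])

```text
clock: 12.5
position: [0.5397, -0.071, 0.3147]
ee_rot: [0.696, 0.718, -0.0, -0.0]
ft_force: [0.7, -1.0, -1.5]
grip_width: 0.299
grasp_force: 20.1
```

>>> arm_command(plan=[{"dp": [0,0,0],"spin": 0},{"dp": [0,0,0],"spin": 0},{"dp": [0,0,0],"spin": 0},{"dp": [0,0,0],"spin": 0},{"dp": [0,0,0],"spin": 0}])

```text
clock: 13.0
position: [0.5398, -0.0709, 0.3147]
ee_rot: [0.696, 0.718, -0.0, 0.0]
ft_force: [0.1, -0.4, -1.3]
grip_width: 0.297
grasp_force: 20.1
```

```bash
python3 - <<'E'
from h import *
im,c=cam("wrist"); o=manip.get_obs(); print(o["position"],o["grasp_force"],o["ft_force"])
g=cv2.cvtColor(im,cv2.COLOR_BGR2GRAY); print(g[305:320,322], [(z,proj(c,[.54,-.058,z])[1].round(1)) for z in(.160,.163,.1665)])
print([np.round(r["position"],3).tolist() for r in finder.find_in("wrist","rod_top")][:1])
E
```

```text
[ 0.53977011 -0.07091749  0.31469791] 20.091019570827484 [-0.28063968 -0.04989884 -2.55438144]
[10 11 13 11  9 12 12 12 21 22 22 22 22 21 22] [(0.16, np.float64(306.0)), (0.163, np.float64(309.7)), (0.1665, np.float64(314.2))]
[[0.54, -0.067, 0.166]]
```

The rod has not slipped (edge at row 312.5, cap top about 0.166) and it is still held, so I hand in.

```bash
python3 -c "
from workcell import manip
print(manip.hand_in())"
```

```text
the job is handed in; nothing more can be done
None
```

I swung the lamp about 0.2 m clear of the block. The rod is drawn up and held with its cap top at about 166 mm, within about 1 mm of the pointer's measured height and its foot still in the bore. The job is handed in at about 13 s on the clock; no verdict was returned.

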